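# Set the proof press's blank packing selector by clicks and lock it

## Task

Set the press's unmarked black selector knob to its fourth click, counted clockwise (seen from above) from its anticlockwise end stop, then press the yellow lock button fully home; the red tell-tale rod must sink with it, so do not push the button in at any other setting. Handle the press gently and leave the jar, tin, putty knife and brayer alone.

Things in the scene. Friction and masses are not known exactly. Their poses are not given: they have to be found in the camera images.
- press: small green proof press, fixed to the bench. Origin at bench height under the centre of its control head, a box 140 (x) by 240 (y) by 65 mm high, grey top. x points away from the robot to bed and black roller (70 to 280 mm along x, at most 90 mm high), y left, z up. On the head: knob at x 0, y 55; lock button at x 0, y -55; tell-tale rod at x 45, y -55 mm
- knob_grip (a point): point on the upright axis of the blank round black selector knob, at gripping height: 91 mm above the bench, 26 above the head. The knob: diameter 40 mm, from 71 to 107 mm above the bench, over a steel collar of radius 28 mm, top at 69 mm. It looks alike at every setting; this point is fixed and does not turn. A 15 to 20 N grip turns it without slipping; over 30 N is too rough
- knob_top (a point): centre of the knob's top face (fixed to the press, does not turn). The knob turns about this vertical axis between two hard stops, with 9 rest positions 20 degrees apart: the anticlockwise stop is the first (count 0), the fourth click is 80 degrees clockwise of it. It starts at an unknown rest position, one to three clicks from that stop
- knob_axis (a point): point on the knob's axis at the head's top, 65 mm above the bench (fixed to the press). Feel of the knob: leaving a rest takes about 0.15 N m, falling to nothing half-way, then the knob is pulled into the next rest; let go, it snaps to the nearest. At an end stop the torque keeps rising: over 0.25 N m means the stop
- lock_top (a point): centre of the top of the yellow lock button, diameter 30 mm, standing 87 mm above the bench (22 mm above the head's top) when up; it moves down with the button. A steel collar of radius 21 mm, top 71 mm above the bench, surrounds it
- lock (a joint): travel of the lock button: 0 up (start), grows downward, 0.008 m fully home against a hard end. About 3 N moves it; it has no return spring and stays where it is pushed
- telltale_tip (a point): top of the red tell-tale rod, diameter 8 mm, 81 mm above the bench when up. It rides on the button by a spring and carries the lock pin: with the knob at the fourth click the pin enters a hole and the rod sinks with the button to 73 mm; elsewhere the pin strikes a solid plate after about 2.5 mm of button travel and the rod stays up while the button goes on down
- telltale (a joint): how far the tell-tale rod is held back relative to the button: 0 while it sinks with the button, up to 0.006 m if the button is pressed at a wrong setting
- ink_jar: bystander: amber jar with black cap, diameter 60, height 75 mm, origin under its centre
- ink_tin: bystander: round metal ink tin, diameter 72, height 45 mm, origin under its centre
- putty_knife: bystander: putty knife 200 mm long lying along its x axis, blue handle to -x, origin under its middle
- brayer: bystander: ink roller, roller 100 mm long (along y) and 40 mm in diameter, centre of the roller above the origin, black handle reaching 150 mm to its -x

How it is judged:
By the outcome, as a careful person would: the job done as asked, in the order asked, and still so for the second after the job is handed in, with the robot touching nothing.
It also fails if it takes over 72 s, if anything falls off the work surface, if the arm or the gripper's body presses on something with over 40 N, if the wrist force passes 120 N, or if a joint passes its speed limit or range.

## Robot

A 6-joint arm with a two-finger parallel gripper is mounted at the origin on the work surface. World frame = base frame: x ahead of the robot, y to its left, z up, the work surface at z = 0. Lengths are in mm, angles in rad, forces in N, time in s.
With the tool pointing down it reaches from about 250 to 850 mm from the base axis. Payload 12.5 kg.
Tool frame: the origin (TCP) lies at the very end of the fingers, on their centre line; the grasp point (between the pads) lies 19 mm behind it; z points along the fingers, y is the direction in which the jaws open and shut (so a half turn about z gives the same grasp; the last joint's range is limited). The gripper opens to 93 mm and grips with 3 to 60 N. Pads are 15 mm wide; open, the fingers measure 128 mm over their backs; the gripper's body (75 mm by 188 mm) begins 65 mm behind the grasp point.
Start: joints at [-1.359, 0.351, 1.652, -0, 1.139, -0.085], TCP at [160.873, -525.932, 218.633] pointing down, gripper open.
Joint ranges: [-2.75, 2.75], [-0.79, 2.1], [0.01, 2.65], [-1.57, 4.71], [0.07, 3.14], [-2.87, 2.87]. Speed limits (rad/s): [2.22, 2.22, 2.79, 3.14, 3.14, 3.14].

## Interface

Orientations are given as a 3x3 rotation matrix whose columns are the frame's x, y, z axes.
In Python, from plant import bot, get_image, camera_info, ticket gives the robot as it stands.
- The arm moves only by the tool play_rows, never from a script. Its argument "rows" is a list of rows, each a list of 4 numbers: the shift along the world's x, y, z in mm, then the turn about the world's z in rad. A call has exactly 8 rows; each row is the pose to reach, as a shift and turn from the pose measured when the call began; what a row does not reach only later rows make up. A row lasts 1/10 s, in which the tool goes at most 50 mm and 8.59 degrees, less where a joint would pass 70% of its speed; a pose out of reach is approached as far as the arm can. A call with a gripper value outside its range is refused whole. "jaw" is the opening in per cent of the stroke, from 0 (shut) to 100 (fully open), set as the call begins (left out, the last holds). The fingers move at their own pace and stop on an object; "grip_force" is the grip in N (left out, the last holds). Time passes only in rows, so rows that repeat a pose let the fingers close, or fill a call up. It gives the time, the measured TCP pose, the force and the opening at its end, in the units of the state.
- bot.get_state(): the state, without advancing time (a new reading comes with each control period).
- get_image(name): name is "side" or "top"; returns (picture, depth): 384x512x3 uint8, red, green, blue; 384x512 float32, mm along the optical axis (not along the pixel's ray), 0 where there is no reading.
- camera_info(name): a dict with "fx", "fy", "cx", "cy" (pixels), "k1" (the pictures are not rectified: a ray, as slopes to the right and down, at radius r is drawn at 1 + k1 r^2 times it, then the intrinsics apply), "camera_from_world" (4x4, takes a point from world to camera coordinates). Camera axes: x right, y up, looking along -z (the intrinsics and any distortion apply to the point x, -y, -z); pixel columns grow to the right and rows downward; lengths in mm; the calibration is good to about 2 mm. A picture is of the moment at which its call begins. camera_info takes no time and is no camera call.
- ticket.hand_in(): hands the job in, once; it reports no verdict.
The state is a dict: "time": time; "joints": joint angles; "joint_velocities": joint speeds; "tau": joint torques, N m; "eef_pos": TCP position; "tool_rot": TCP orientation; "wrist_force": force on the tool from outside, world axes, zero at the start; "wrist_torque": the same for the moment, N m; "width": finger opening in mm.
Only numpy, scipy, OpenCV 4.12 (cv2) and the standard library are available. Lean on these libraries where they do the work, as an engineer would, in place of code of your own. Each camera call takes 0.05 s, during which the arm holds its last target.

## Working session

There is one attempt and no reset: what is moved stays moved. The work goes in short steps, Python scripts to look and compute and a tool call to move; the robot and the scene stay as the last step left them, time stands still between calls to the robot, and variables do not carry over. Pictures are saved under pics/ and viewed, and the job is handed in when it is done.

Besides the shell and the picture viewer there is one more tool, called in YAML: its name, and indented under it one key for each argument. play_rows: Moves the arm, as the interface text tells. Its arguments: {"type":"object","properties":{"rows":{"type":"array","items":{"type":"array","items":{"type":"number"}}},"jaw":{"type":"number"},"grip_force":{"type":"number"}},"required":["rows"]}

```bash
ls; mkdir -p pics; python3 - <<'E'
from plant import bot,get_image,camera_info
import cv2,numpy as np
for n in("side","top"):
    p,d=get_image(n); cv2.imwrite(f"pics/{n}0.png",p[:,:,::-1]); np.save(f"{n}0.npy",d); np.save(f"{n}0p.npy",p)
    print(n,{k:(np.round(v,3).tolist() if hasattr(v,'__len__') else v) for k,v in camera_info(n).items()})
print(bot.get_state())
E
```

```text
pics
side {'fx': 420.660012007526, 'fy': 420.660012007526, 'cx': 250.5655927577177, 'cy': 195.92758838428975, 'k1': 0.04258492685715777, 'camera_from_world': [[0.955, -0.296, -0.021, -532.105], [0.208, 0.618, 0.758, -192.001], [-0.211, -0.728, 0.652, -963.998], [0.0, 0.0, 0.0, 1.0]]}
top {'fx': 420.0987035532469, 'fy': 420.0987035532469, 'cx': 261.04980606108836, 'cy': 191.67683599819307, 'k1': -0.13796171122834003, 'camera_from_world': [[-0.006, -1.0, -0.005, 24.32], [0.986, -0.007, 0.168, -586.693], [-0.168, -0.004, 0.986, -983.466], [0.0, 0.0, 0.0, 1.0]]}
{'time': 0.1, 'joints': array([-1.35859052e+00,  3.51160496e-01,  1.65235077e+00,  6.67212581e-06,
        1.13911179e+00, -8.45854448e-02]), 'joint_velocities': array([-5.73143402e-04, -6.68995378e-04, -3.69736846e-03, -7.62064658e-05,
       -1.58358862e-03,  4.27268707e-04]), 'tau': array([ 7.35198446e-04, -4.98029745e+01, -2.85705274e+01,  7.00427522e-02,
        2.39379349e-02, -2.85065607e-05]), 'eef_pos': array([ 160.81768401, -525.64033774,  218.17078174]), 'tool_rot': array([[ 9.56280646e-01,  2.92450477e-01, -2.11096474e-04],
       [ 2.92450538e-01, -9.56280119e-01,  1.00856821e-03],
       [ 9.30888928e-05, -1.02620954e-03, -9.99999469e-01]]), 'wrist_force': array([ 0.20192421, -0.3411997 , -0.90973396]), 'wrist_torque': array([0.01278728, 0.03641654, 0.0438595 ]), 'width': 93.23567644509086}
```

View pics/side0.png

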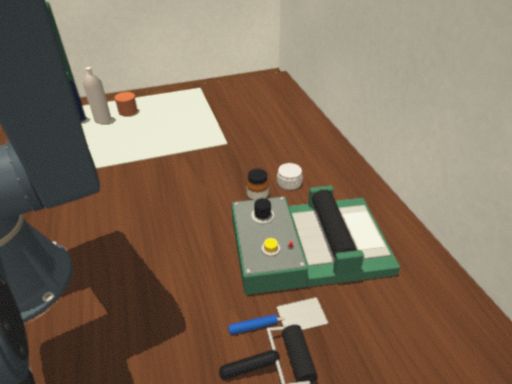

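View pics/top0.png

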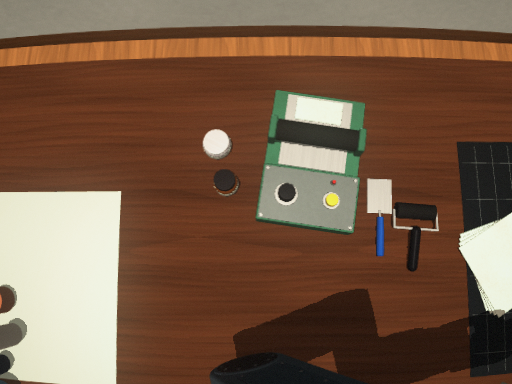

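The side view shows the knob at about (263,209), the yellow button at (271,245) and the red rod at (291,244). In the top view they are at (287,193), (332,200) and (333,182), with the jar at (226,181) and the tin at (217,144). Next I measure them.

```bash
cat > h.py <<'E'
import numpy as np,cv2
from plant import camera_info
def ray(n,u,v):
    c=camera_info(n);K=np.array([[c['fx'],0,c['cx']],[0,c['fy'],c['cy']],[0,0,1]])
    x,y=cv2.undistortPoints(np.array([[[u,v]]],float),K,np.array([c['k1'],0,0,0.]))[0,0]
    T=np.array(c['camera_from_world']);R=T[:3,:3];o=-R.T@T[:3,3]
    return o,R.T@np.array([x,-y,-1.])
def onz(n,u,v,z):
    o,d=ray(n,u,v);return o+d*(z-o[2])/d[2]
def dep(n,u,v,z):
    o,d=ray(n,u,v);return o+d*z
def tri(u1,v1,u2,v2):
    o1,d1=ray('side',u1,v1);o2,d2=ray('top',u2,v2)
    s=np.linalg.lstsq(np.stack([d1,-d2],1),o2-o1,rcond=None)[0]
    a=o1+d1*s[0];b=o2+d2*s[1];return (a+b)/2,np.linalg.norm(a-b)
def blobs(p,cond,box,mn=4):
    h=cv2.cvtColor(p,cv2.COLOR_RGB2HSV).astype(int)
    m=cond(h[...,0],h[...,1],h[...,2]).astype(np.uint8);M=np.zeros_like(m);a,b,c,d=box;M[b:d,a:c]=m[b:d,a:c]
    n,l,s,ce=cv2.connectedComponentsWithStats(M)
    return [(s[i].tolist(),ce[i].round(2).tolist()) for i in range(1,n) if s[i,4]>=mn]
E
python3 - <<'E'
from h import *
P={n:np.load(n+'0p.npy') for n in('side','top')};D={n:np.load(n+'0.npy') for n in P}
B={'side':(225,185,310,275),'top':(255,165,365,235)}
Y=lambda h,s,v:(h>20)&(h<35)&(s>150)&(v>120)
R=lambda h,s,v:((h<8)|(h>172))&(s>120)&(v>80)
K=lambda h,s,v:(v<55)
for n in P:
    for c,f in(('Y',Y),('R',R),('K',K)):
        for b in blobs(P[n],f,B[n]):
            u,v=b[1];z=D[n][int(round(v)),int(round(u))]
            print(n,c,b,dep(n,u,v,z).round(1))
    h=cv2.resize(P[n][B[n][1]-10:B[n][3]+10,B[n][0]-10:B[n][2]+10],None,fx=6,fy=6,interpolation=cv2.INTER_CUBIC)
    cv2.imwrite(f'pics/{n}_z.png',h[:600,:800,::-1])
E
```

```text
side Y ([265, 239, 12, 13, 137], [270.53, 244.73]) [ 556.6 -154.3   86.6]
side R ([289, 241, 4, 6, 19], [290.26, 243.53]) [ 602.  -156.3   77.2]
side K ([255, 199, 15, 20, 257], [262.25, 208.48]) [570.4 -56.4 104.2]
top Y ([326, 194, 12, 12, 114], [331.61, 199.58]) [ 560.4 -146.6   86.6]
top R ([332, 180, 4, 4, 13], [333.62, 181.38]) [ 605.7 -154.2   79.7]
top K ([279, 184, 16, 18, 160], [286.54, 191.6]) [577.2 -38.9 104.8]
top K ([257, 220, 35, 6, 46], [273.74, 222.54]) [514.  -10.7  13. ]
top K ([293, 225, 5, 2, 6], [294.67, 225.83]) [504.6 -62.7  21. ]
top K ([300, 227, 4, 1, 4], [301.5, 227.0]) [501.3 -79.5  23.9]
top K ([305, 227, 46, 8, 72], [330.01, 230.88]) [ 490.4 -149.4   30.9]
```

```bash
python3 - <<'E'
from h import *
P={n:np.load(n+'0p.npy') for n in('side','top')};D={n:np.load(n+'0.npy') for n in P}
B={'side':(225,185,310,275),'top':(255,165,365,235)}
for n in P:
    a,b,c,d=B[n]
    pts=np.array([[u,v,*dep(n,u,v,D[n][v,u])] for v in range(b,d) for u in range(a,c) if D[n][v,u]>0])
    for nm,lo,hi,zz in(('knobtop',103,111,107),('button',83,91,87),('head',62,68.5,65)):
        q=pts[(pts[:,4]>lo)&(pts[:,4]<hi)]
        if nm!='head':
            q=q[(abs(q[:,2]-570)<45)]; q=q[(q[:,3]>-95) if nm=='knobtop' else (q[:,3]<-110)]
            (cx,cy),r=cv2.minEnclosingCircle(q[:,2:4].astype(np.float32))
            print(n,nm,len(q),q[:,2:].mean(0).round(1),'circ',round(cx,1),round(cy,1),round(r,1),'medz',np.median(q[:,4]).round(1),onz(n,*q[:,:2].mean(0),zz).round(1))
        else:
            print(n,nm,len(q),np.median(q[:,4]),cv2.minAreaRect(q[:,2:4].astype(np.float32)))
E
```

```text
Traceback (most recent call last):
  File "h.py", line 11, in dep
    o,d=ray(n,u,v);return o+d*z
        ~~~^^^^^^^
  File "h.py", line 4, in ray
    c=camera_info(n);K=np.array([[c['fx'],0,c['cx']],[0,c['fy'],c['cy']],[0,0,1]])
ValueError: time passes only in moves, steps and waits
```

View pics/top_z.png

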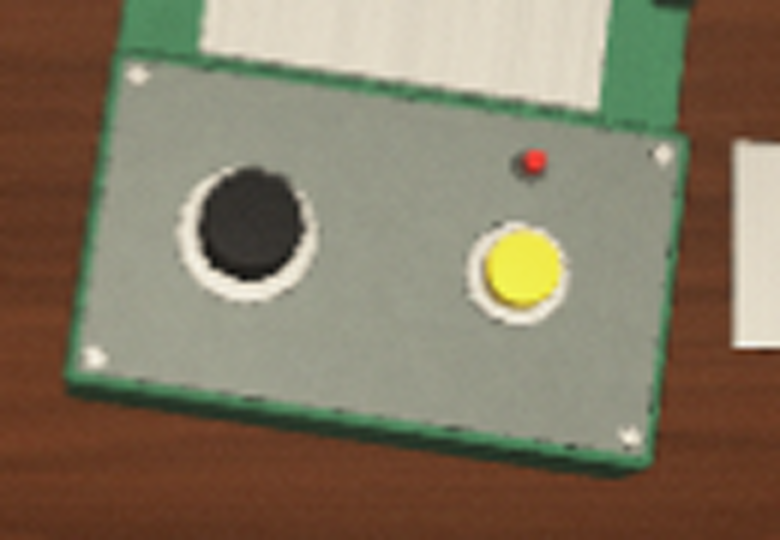

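View pics/side_z.png

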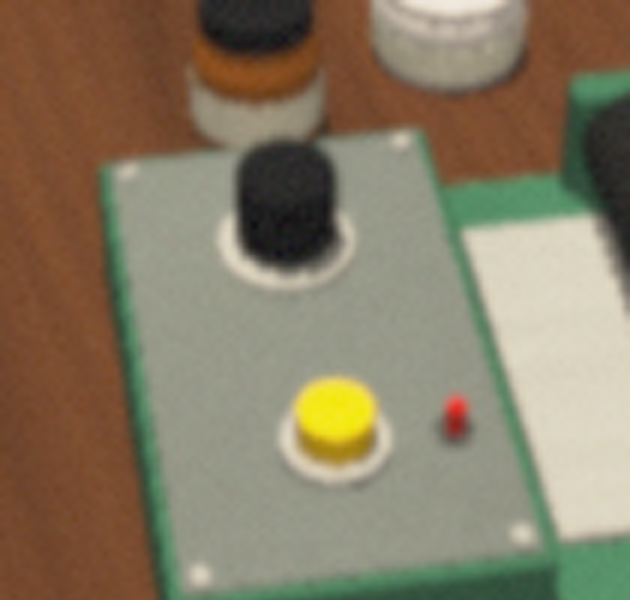

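Both zooms show knob, collar, button and rod cleanly. I cache the calibration and rerun.

```bash
python3 - <<'E'
from plant import camera_info
import pickle;pickle.dump({n:camera_info(n) for n in('side','top')},open('cam.pkl','wb'))
E
sed -i 's/^from plant.*/import pickle,functools\nCAM=pickle.load(open("cam.pkl","rb"))\ncamera_info=CAM.get/' h.py
cat > m.py <<'E'
from h import *
def meas(tag):
  P={n:np.load(n+tag+'p.npy') for n in('side','top')};D={n:np.load(n+tag+'.npy') for n in P}
  B={'side':(225,185,310,275),'top':(255,165,365,235)}
  for n in P:
    a,b,c,d=B[n]
    pts=np.array([[u,v,*dep(n,u,v,D[n][v,u])] for v in range(b,d) for u in range(a,c) if D[n][v,u]>0])
    for nm,lo,hi,zz in(('knobtop',104,111,107),('button',83,91,87),('head',62,68.5,65)):
        q=pts[(pts[:,4]>lo)&(pts[:,4]<hi)]
        if nm!='head':
            q=q[(abs(q[:,2]-570)<45)]; q=q[(q[:,3]>-95) if nm=='knobtop' else (q[:,3]<-110)]
            if len(q)<3: print(nm,'none');continue
            (cx,cy),r=cv2.minEnclosingCircle(q[:,2:4].astype(np.float32))
            print(n,nm,len(q),q[:,2:].mean(0).round(1),'circ',round(cx,1),round(cy,1),round(r,1),'medz',np.median(q[:,4]).round(1),onz(n,*q[:,:2].mean(0),zz).round(1))
        else:
            print(n,nm,len(q),np.median(q[:,4]),cv2.minAreaRect(q[:,2:4].astype(np.float32)))
E
python3 - <<'E'
from m import *
meas('0')
P=np.load('top0p.npy')
# corner screws in top
sc=[(245.0+137/6,155+75/6),(245+664/6,155+153/6),(245+93/6,155+358/6),(245+630/6,155+437/6)]
q=np.array([onz('top',u-.4,v-.4,65) for u,v in sc]);print(q.round(1),q.mean(0).round(1))
q=np.array([onz('side',215+u/6-.4,175+v/6-.4,65) for u,v in((127,171),(401,139),(199,575),(522,533))]);print(q.round(1),q.mean(0).round(1))
B={'side':(225,185,310,275),'top':(255,165,365,235)}
E
```

```text
side knobtop 139 [576.2 -38.9 105.9] circ 576.0 -38.4 19.4 medz 105.8 [575.8 -40.1 107. ]
side button 112 [ 558.9 -147.5   85.6] circ 558.8 -147.3 15.5 medz 85.6 [ 558.5 -148.7   87. ]
side head 3643 64.67251847986552 ((594.7704467773438, -97.82633972167969), (240.89137268066406, 198.37413024902344), 79.52503967285156)
top knobtop 209 [579.  -40.  107.2] circ 579.1 -40.1 19.9 medz 107.3 [579. -40. 107.]
top button 119 [ 561.9 -146.5   86.7] circ 578.0 -147.4 30.8 medz 86.7 [ 561.8 -146.5   87. ]
top head 4460 65.70322360036607 ((570.1478881835938, -93.5059814453125), (238.25027465820312, 140.56369018554688), 80.88386535644531)
[[ 645.2    4.6   65. ]
 [ 611.4 -210.3   65. ]
 [ 529.2   23.2   65. ]
 [ 495.7 -191.6   65. ]] [570.4 -93.5  65. ]
[[ 527.4   24.2   65. ]
 [ 642.3    7.    65. ]
 [ 493.8 -189.5   65. ]
 [ 608.5 -207.1   65. ]] [568.  -91.4  65. ]
```

```bash
python3 - <<'E'
from h import *
print(onz('top',226,180,75),onz('top',217,144,45),onz('side',257,177,75))
E
```

```text
[611.67600261 104.9530444   75.        ] [710.71696225 131.35848942  45.        ] [606.12935495  95.35531274  75.        ]
```

play_rows:
  rows:
    - [20,24,-2]
    - [50,58,-6]
    - [80,94,-10]
    - [110,129,-15]
    - [140,164,-20]
    - [170,199,-25]
    - [200,234,-30]
    - [230,269,-35]
  jaw: 65
  grip_force: 17

```text
schema error: expected 4 numbers
```

play_rows:
  rows:
    - [20,24,-2,0]
    - [50,58,-6,0]
    - [80,94,-10,0]
    - [110,129,-15,0]
    - [140,164,-20,0]
    - [170,199,-25,0]
    - [200,234,-30,0]
    - [230,269,-35,0]
  jaw: 65
  grip_force: 17

```text
time: 0.9
eef_pos: [391.6, -255.0, 182.9]
tool_rot: [[0.956, 0.292, -0.0], [0.292, -0.956, 0.001], [0.0, -0.001, -1.0]]
wrist_force: [0.4, -1.0, 0.4]
width: 60.3
```

Remaining to the knob: (186, 216), staying at z ≈ 150.

play_rows:
  rows:
    - [28,33,-5,0]
    - [56,65,-10,0]
    - [84,98,-15,0]
    - [112,130,-20,0]
    - [140,163,-25,0]
    - [165,192,-30,0]
    - [180,210,-33,0]
    - [186,216,-33,0]

```text
time: 1.7
eef_pos: [578.2, -37.2, 149.1]
tool_rot: [[0.956, 0.294, -0.001], [0.294, -0.956, 0.001], [-0.001, -0.002, -1.0]]
wrist_force: [-0.5, -1.3, 0.1]
width: 60.5
```

```bash
python3 - <<'E'
from plant import bot,get_image
import cv2,numpy as np
for n in("side",):
    p,d=get_image(n); cv2.imwrite(f"pics/{n}1.png",cv2.resize(p[130:300,160:360],None,fx=3.5,fy=3.5)[:,:,::-1])
s=bot.get_state();print(s['time'],s['joints'],s['eef_pos'],s['wrist_torque'],s['wrist_force'])
E
```

```text
1.75 [-1.45730886e-01  4.82162062e-01  1.63838656e+00  1.31646730e-03
  1.02205652e+00  1.12599554e+00] [578.3793393  -37.57626564 149.44539009] [ 0.06134029  0.02459385 -0.03039446] [-0.99488324  0.39229761 -1.0444776 ]
```

View pics/side1.png

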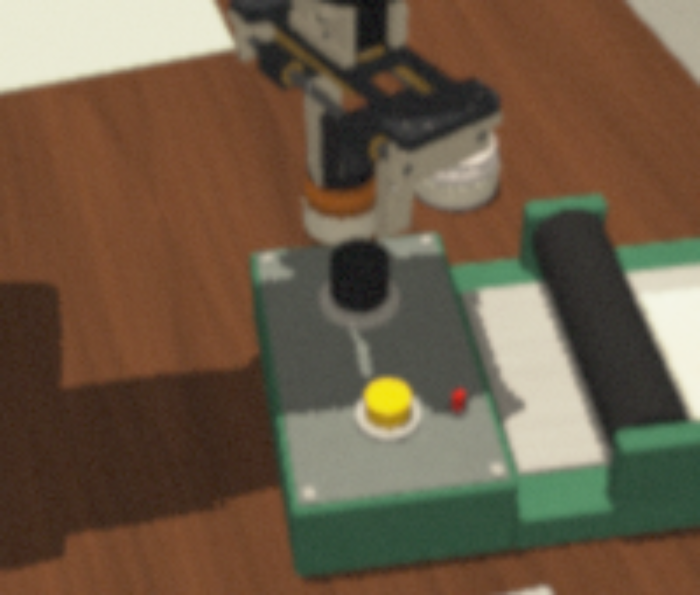

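The open fingers stand above the knob, which is at (360,275) in the crop, and nothing is touched. Descending.

play_rows:
  rows:
    - [-0.5,-1.5,-10,0]
    - [-0.5,-1.5,-22,0]
    - [-0.5,-1.5,-34,0]
    - [-0.5,-1.5,-46,0]
    - [-0.5,-1.5,-57,0]
    - [-0.5,-1.5,-66,0]
    - [-0.5,-1.5,-73,0]
    - [-0.5,-1.5,-76,0]

```text
time: 2.55
eef_pos: [577.6, -39.0, 72.6]
tool_rot: [[0.956, 0.294, -0.002], [0.294, -0.956, 0.001], [-0.001, -0.002, -1.0]]
wrist_force: [0.1, 0.2, -0.3]
width: 60.4
```

```bash
cat > st.py <<'E'
from plant import bot
import numpy as np
s=bot.get_state();R=s['tool_rot'];print('t',round(s['time'],2),'yaw deg',round(np.degrees(np.arctan2(R[1,0],R[0,0])),2),'pos',s['eef_pos'].round(1),'F',s['wrist_force'].round(2),'M',s['wrist_torque'].round(3),'w',round(s['width'],1),'q6',s['joints'][5].round(2))
E
python3 st.py
```

```text
t 2.55 yaw deg 17.1 pos [577.6 -39.   72.6] F [ 0.13  0.25 -0.33] M [-0.02   0.016 -0.019] w 60.4 q6 1.12
```

play_rows:
  rows:
    - [0,0,1,0]
    - [0,0,1,0]
    - [0,0,1,0]
    - [0,0,1,0]
    - [0,0,1,0]
    - [0,0,1,0]
    - [0,0,1,0]
    - [0,0,1,0]
  jaw: 0
  grip_force: 17

```text
time: 3.35
eef_pos: [577.7, -38.6, 74.1]
tool_rot: [[0.956, 0.294, -0.001], [0.294, -0.956, 0.002], [-0.001, -0.002, -1.0]]
wrist_force: [-1.1, 5.6, 4.8]
width: 39.8
```

```bash
python3 st.py; python3 st.py
```

```text
t 3.35 yaw deg 17.1 pos [577.7 -38.6  74.1] F [-1.11  5.59  4.82] M [0.767 0.248 0.007] w 39.8 q6 1.12
t 3.35 yaw deg 17.1 pos [577.7 -38.6  74.1] F [-1.11  5.59  4.82] M [0.767 0.248 0.007] w 39.8 q6 1.12
```

Knob is gripped (39.8 mm). The tool gets pushed about 5.6 N toward +y, so I ease 1 mm that way while starting anticlockwise by 5°.

play_rows:
  rows:
    - [0,0.3,0,0]
    - [0,0.6,0,0.01]
    - [0,1,0,0.03]
    - [0,1,0,0.05]
    - [0,1,0,0.07]
    - [0,1,0,0.087]
    - [0,1,0,0.087]
    - [0,1,0,0.087]

```text
time: 4.15
eef_pos: [577.8, -38.4, 74.1]
tool_rot: [[0.926, 0.377, -0.001], [0.377, -0.926, 0.001], [-0.001, -0.001, -1.0]]
wrist_force: [-1.5, -6.2, 0.6]
width: 39.7
```

```bash
python3 st.py
```

```text
t 4.15 yaw deg 22.14 pos [577.8 -38.4  74.1] F [-1.49 -6.15  0.61] M [-1.058  0.135 -0.031] w 39.7 q6 1.04
```

play_rows:
  rows:
    - [0,0,0,0]
    - [0,0,0,0.015]
    - [0,0,0,0.03]
    - [0,0,0,0.045]
    - [0,0,0,0.06]
    - [0,0,0,0.075]
    - [0,0,0,0.087]
    - [0,0,0,0.087]

```text
time: 4.95
eef_pos: [577.8, -38.5, 74.1]
tool_rot: [[0.89, 0.457, -0.001], [0.457, -0.89, 0.0], [-0.001, -0.001, -1.0]]
wrist_force: [-1.2, -3.1, 0.1]
width: 39.8
```

```bash
python3 st.py
```

```text
t 4.95 yaw deg 27.17 pos [577.8 -38.5  74.1] F [-1.22 -3.12  0.05] M [-0.696  0.057  0.08 ] w 39.8 q6 0.95
```

play_rows:
  rows:
    - [0,0,0,0]
    - [0,0,0,0.015]
    - [0,0,0,0.03]
    - [0,0,0,0.045]
    - [0,0,0,0.06]
    - [0,0,0,0.075]
    - [0,0,0,0.087]
    - [0,0,0,0.087]

```text
time: 5.75
eef_pos: [577.8, -38.5, 74.1]
tool_rot: [[0.846, 0.533, -0.001], [0.533, -0.846, 0.0], [-0.001, -0.001, -1.0]]
wrist_force: [-1.5, -3.4, -0.3]
width: 39.6
```

```bash
python3 st.py
```

```text
t 5.75 yaw deg 32.2 pos [577.8 -38.5  74.1] F [-1.46 -3.35 -0.31] M [-0.781 -0.04   0.14 ] w 39.6 q6 0.86
```

play_rows:
  rows:
    - [0,0,0,0]
    - [0,0,0,0.015]
    - [0,0,0,0.03]
    - [0,0,0,0.045]
    - [0,0,0,0.06]
    - [0,0,0,0.075]
    - [0,0,0,0.087]
    - [0,0,0,0.087]

```text
time: 6.55
eef_pos: [577.8, -38.6, 74.1]
tool_rot: [[0.797, 0.604, -0.001], [0.604, -0.797, 0.0], [-0.001, -0.001, -1.0]]
wrist_force: [-0.2, -3.3, -1.4]
width: 39.9
```

```bash
python3 st.py
```

```text
t 6.55 yaw deg 37.19 pos [577.8 -38.6  74.1] F [-0.18 -3.26 -1.41] M [-0.857 -0.071 -0.111] w 39.9 q6 0.77
```

play_rows:
  rows:
    - [0,0,0,0]
    - [0,0,0,0.01]
    - [0,0,0,0.02]
    - [0,0,0,0.03]
    - [0,0,0,0.04]
    - [0,0,0,0.05]
    - [0,0,0,0.05]
    - [0,0,0,0.05]

```text
time: 7.35
eef_pos: [577.9, -38.6, 74.1]
tool_rot: [[0.765, 0.644, -0.001], [0.644, -0.765, -0.0], [-0.001, -0.001, -1.0]]
wrist_force: [0.9, -3.5, -1.8]
width: 39.6
```

```bash
python3 st.py
```

```text
t 7.35 yaw deg 40.06 pos [577.9 -38.6  74.1] F [ 0.92 -3.5  -1.81] M [-0.719 -0.154 -0.439] w 39.6 q6 0.72
```

Torque of −0.44 N·m at +23° means the stop, after exactly one click from the start (passing 10°, then a pull-in). The count-0 hand yaw is about 37°, so the fourth click is at about −43°. I turn clockwise click by click.

play_rows:
  rows:
    - [0,0,0,-0.05]
    - [0,0,0,-0.11]
    - [0,0,0,-0.17]
    - [0,0,0,-0.23]
    - [0,0,0,-0.29]
    - [0,0,0,-0.35]
    - [0,0,0,-0.4]
    - [0,0,0,-0.4]

```text
time: 8.15
eef_pos: [577.7, -38.4, 74.1]
tool_rot: [[0.956, 0.295, -0.001], [0.295, -0.956, 0.0], [-0.001, -0.001, -1.0]]
wrist_force: [-0.8, -2.1, -0.3]
width: 39.3
```

```bash
python3 st.py
```

```text
t 8.15 yaw deg 17.15 pos [577.7 -38.4  74.1] F [-0.84 -2.14 -0.29] M [-0.433  0.033  0.089] w 39.3 q6 1.12
```

play_rows:
  rows:
    - [0,0,0,-0.05]
    - [0,0,0,-0.1]
    - [0,0,0,-0.15]
    - [0,0,0,-0.2]
    - [0,0,0,-0.25]
    - [0,0,0,-0.3]
    - [0,0,0,-0.35]
    - [0,0,0,-0.35]

```text
time: 8.95
eef_pos: [577.7, -38.2, 74.1]
tool_rot: [[0.999, -0.05, -0.001], [-0.05, -0.999, 0.001], [-0.001, -0.001, -1.0]]
wrist_force: [-0.2, -1.1, -0.7]
width: 39.2
```

```bash
python3 st.py
```

```text
t 8.95 yaw deg -2.84 pos [577.7 -38.2  74.1] F [-0.23 -1.07 -0.73] M [-0.227 -0.046  0.097] w 39.2 q6 1.47
```

play_rows:
  rows:
    - [0,0,0,-0.05]
    - [0,0,0,-0.1]
    - [0,0,0,-0.15]
    - [0,0,0,-0.2]
    - [0,0,0,-0.25]
    - [0,0,0,-0.3]
    - [0,0,0,-0.35]
    - [0,0,0,-0.35]

```text
time: 9.75
eef_pos: [577.7, -38.0, 74.1]
tool_rot: [[0.922, -0.387, -0.001], [-0.387, -0.922, 0.002], [-0.001, -0.001, -1.0]]
wrist_force: [1.0, -0.5, -0.9]
width: 39.7
```

```bash
python3 st.py
```

```text
t 9.75 yaw deg -22.8 pos [577.7 -38.   74.1] F [ 0.95 -0.54 -0.86] M [-0.07  -0.074  0.075] w 39.7 q6 1.82
```

The torque repeats every 20° (0.09, 0.10, 0.08), so there is no slip. Last click now.

play_rows:
  rows:
    - [0,0,0,-0.05]
    - [0,0,0,-0.1]
    - [0,0,0,-0.15]
    - [0,0,0,-0.2]
    - [0,0,0,-0.25]
    - [0,0,0,-0.3]
    - [0,0,0,-0.34]
    - [0,0,0,-0.34]

```text
time: 10.55
eef_pos: [577.8, -37.8, 74.1]
tool_rot: [[0.741, -0.671, -0.0], [-0.671, -0.741, 0.002], [-0.001, -0.002, -1.0]]
wrist_force: [1.0, -0.9, -1.7]
width: 39.9
```

```bash
python3 st.py
```

```text
t 10.55 yaw deg -42.15 pos [577.8 -37.8  74.1] F [ 0.98 -0.85 -1.69] M [-0.031 -0.2    0.092] w 39.9 q6 2.16
```

At yaw −42°, 80° clockwise of the stop. Release and rise.

play_rows:
  rows:
    - [0,0,0,0]
    - [0,0,0,0]
    - [0,0,0,0]
    - [0,0,0,0]
    - [0,0,0,0]
    - [0,0,0,0]
    - [0,0,0,0]
    - [0,0,0,0]
  jaw: 65

```text
time: 11.35
eef_pos: [577.8, -37.8, 74.1]
tool_rot: [[0.741, -0.671, -0.0], [-0.671, -0.741, 0.002], [-0.001, -0.002, -1.0]]
wrist_force: [-0.4, 0.5, -0.1]
width: 60.5
```

```bash
python3 st.py
```

```text
t 11.35 yaw deg -42.14 pos [577.8 -37.8  74.1] F [-0.44  0.5  -0.15] M [0.107 0.017 0.017] w 60.5 q6 2.16
```

Plenty of time is left, so I cross-check the count with a fresh grip: back to the stop (expected about 80°), then out again.

play_rows:
  rows:
    - [0,0,0,0]
    - [0,0,0,0]
    - [0,0,0,0]
    - [0,0,0,0]
    - [0,0,0,0]
    - [0,0,0,0]
    - [0,0,0,0]
    - [0,0,0,0]
  jaw: 0
  grip_force: 18

```text
time: 12.15
eef_pos: [577.8, -37.8, 74.1]
tool_rot: [[0.741, -0.671, -0.0], [-0.671, -0.741, 0.002], [-0.001, -0.002, -1.0]]
wrist_force: [-0.6, 0.3, -0.1]
width: 39.7
```

```bash
python3 st.py
```

```text
t 12.15 yaw deg -42.14 pos [577.8 -37.8  74.1] F [-0.57  0.28 -0.14] M [0.065 0.005 0.045] w 39.7 q6 2.16
```

play_rows:
  rows:
    - [0,0,0,0.05]
    - [0,0,0,0.1]
    - [0,0,0,0.15]
    - [0,0,0,0.2]
    - [0,0,0,0.25]
    - [0,0,0,0.3]
    - [0,0,0,0.35]
    - [0,0,0,0.35]

```text
time: 12.95
eef_pos: [577.8, -38.0, 74.1]
tool_rot: [[0.927, -0.375, -0.001], [-0.375, -0.927, 0.002], [-0.001, -0.001, -1.0]]
wrist_force: [-0.6, -1.7, 0.8]
width: 39.7
```

```bash
python3 st.py
```

```text
t 12.95 yaw deg -22.05 pos [577.8 -38.   74.1] F [-0.64 -1.7   0.77] M [-0.252  0.165  0.02 ] w 39.7 q6 1.81
```

play_rows:
  rows:
    - [0,0,0,0.05]
    - [0,0,0,0.1]
    - [0,0,0,0.15]
    - [0,0,0,0.2]
    - [0,0,0,0.25]
    - [0,0,0,0.3]
    - [0,0,0,0.35]
    - [0,0,0,0.35]

```text
time: 13.75
eef_pos: [577.7, -38.2, 74.1]
tool_rot: [[0.999, -0.035, -0.002], [-0.035, -0.999, 0.001], [-0.002, -0.001, -1.0]]
wrist_force: [-0.0, -2.9, 0.3]
width: 39.8
```

```bash
python3 st.py
```

```text
t 13.75 yaw deg -2.03 pos [577.7 -38.2  74.1] F [-0.01 -2.92  0.32] M [-0.387  0.087  0.008] w 39.8 q6 1.46
```

play_rows:
  rows:
    - [0,0,0,0.05]
    - [0,0,0,0.1]
    - [0,0,0,0.15]
    - [0,0,0,0.2]
    - [0,0,0,0.25]
    - [0,0,0,0.3]
    - [0,0,0,0.35]
    - [0,0,0,0.35]

```text
time: 14.55
eef_pos: [577.7, -38.4, 74.1]
tool_rot: [[0.951, 0.308, -0.002], [0.308, -0.951, 0.0], [-0.002, -0.001, -1.0]]
wrist_force: [-0.3, -2.4, -0.3]
width: 39.7
```

```bash
python3 st.py
```

```text
t 14.55 yaw deg 17.94 pos [577.7 -38.4  74.1] F [-0.32 -2.37 -0.34] M [-0.557  0.013 -0.008] w 39.7 q6 1.11
```

play_rows:
  rows:
    - [0,0,0,0.05]
    - [0,0,0,0.1]
    - [0,0,0,0.15]
    - [0,0,0,0.2]
    - [0,0,0,0.25]
    - [0,0,0,0.3]
    - [0,0,0,0.34]
    - [0,0,0,0.34]

```text
time: 15.35
eef_pos: [577.8, -38.6, 74.1]
tool_rot: [[0.795, 0.606, -0.002], [0.606, -0.795, -0.001], [-0.002, -0.0, -1.0]]
wrist_force: [-0.3, -3.3, -0.2]
width: 40.0
```

```bash
python3 st.py
```

```text
t 15.35 yaw deg 37.31 pos [577.8 -38.6  74.1] F [-0.34 -3.33 -0.16] M [-0.511 -0.082  0.218] w 40.0 q6 0.77
```

play_rows:
  rows:
    - [0,0,0,0]
    - [0,0,0,0.01]
    - [0,0,0,0.02]
    - [0,0,0,0.03]
    - [0,0,0,0.04]
    - [0,0,0,0.05]
    - [0,0,0,0.05]
    - [0,0,0,0.05]

```text
time: 16.15
eef_pos: [577.8, -38.7, 74.1]
tool_rot: [[0.764, 0.645, -0.001], [0.645, -0.764, -0.001], [-0.002, -0.0, -1.0]]
wrist_force: [0.5, -5.0, -1.8]
width: 39.8
```

```bash
python3 st.py
```

```text
t 16.15 yaw deg 40.18 pos [577.8 -38.7  74.1] F [ 0.52 -5.04 -1.75] M [-0.692 -0.098 -0.33 ] w 39.8 q6 0.72
```

The stop is confirmed again at the same hand yaw (−0.33 N·m at 82° from the fresh grip), so the count is right. I return 82.5° to yaw −42°.

play_rows:
  rows:
    - [0,0,0,-0.05]
    - [0,0,0,-0.11]
    - [0,0,0,-0.17]
    - [0,0,0,-0.23]
    - [0,0,0,-0.29]
    - [0,0,0,-0.35]
    - [0,0,0,-0.39]
    - [0,0,0,-0.39]

```text
time: 16.95
eef_pos: [577.6, -38.5, 74.1]
tool_rot: [[0.952, 0.306, -0.002], [0.306, -0.952, -0.0], [-0.002, -0.0, -1.0]]
wrist_force: [-0.5, -1.0, -0.6]
width: 39.9
```

play_rows:
  rows:
    - [0,0,0,-0.05]
    - [0,0,0,-0.1]
    - [0,0,0,-0.15]
    - [0,0,0,-0.2]
    - [0,0,0,-0.25]
    - [0,0,0,-0.3]
    - [0,0,0,-0.35]
    - [0,0,0,-0.35]

```text
time: 17.75
eef_pos: [577.6, -38.2, 74.1]
tool_rot: [[0.999, -0.038, -0.002], [-0.038, -0.999, 0.001], [-0.002, -0.0, -1.0]]
wrist_force: [-1.4, -0.4, -0.4]
width: 39.8
```

```bash
python3 st.py
```

```text
t 17.75 yaw deg -2.16 pos [577.6 -38.2  74.1] F [-1.42 -0.36 -0.41] M [-0.123  0.035  0.073] w 39.8 q6 1.46
```

play_rows:
  rows:
    - [0,0,0,-0.05]
    - [0,0,0,-0.1]
    - [0,0,0,-0.15]
    - [0,0,0,-0.2]
    - [0,0,0,-0.25]
    - [0,0,0,-0.3]
    - [0,0,0,-0.35]
    - [0,0,0,-0.35]

```text
time: 18.55
eef_pos: [577.6, -38.0, 74.1]
tool_rot: [[0.926, -0.377, -0.002], [-0.377, -0.926, 0.002], [-0.002, -0.001, -1.0]]
wrist_force: [-0.0, -0.2, -1.0]
width: 39.7
```

```bash
python3 st.py
```

```text
t 18.55 yaw deg -22.13 pos [577.6 -38.   74.1] F [-0.04 -0.22 -1.02] M [-0.016 -0.045  0.088] w 39.7 q6 1.81
```

play_rows:
  rows:
    - [0,0,0,-0.05]
    - [0,0,0,-0.1]
    - [0,0,0,-0.15]
    - [0,0,0,-0.2]
    - [0,0,0,-0.25]
    - [0,0,0,-0.3]
    - [0,0,0,-0.35]
    - [0,0,0,-0.35]

```text
time: 19.35
eef_pos: [577.8, -37.8, 74.1]
tool_rot: [[0.742, -0.67, -0.001], [-0.67, -0.742, 0.002], [-0.002, -0.001, -1.0]]
wrist_force: [0.4, 0.6, -2.1]
width: 39.8
```

```bash
python3 st.py
```

```text
t 19.35 yaw deg -42.07 pos [577.8 -37.8  74.1] F [ 0.43  0.62 -2.06] M [ 0.112 -0.138  0.069] w 39.8 q6 2.16
```

Release, then rise.

play_rows:
  rows:
    - [0,0,0,0]
    - [0,0,0,0]
    - [0,0,0,0]
    - [0,0,0,0]
    - [0,0,0,0]
    - [0,0,0,0]
    - [0,0,0,0]
    - [0,0,0,0]
  jaw: 65

```text
time: 20.15
eef_pos: [577.8, -37.8, 74.1]
tool_rot: [[0.742, -0.67, -0.001], [-0.67, -0.742, 0.002], [-0.002, -0.001, -1.0]]
wrist_force: [-0.1, -0.6, 0.6]
width: 60.5
```

play_rows:
  rows:
    - [0,0,5,0]
    - [0,0,15,0]
    - [0,0,27,0]
    - [0,0,40,0]
    - [0,0,53,0]
    - [0,0,65,0]
    - [0,0,74,0]
    - [0,0,78,0]

```text
time: 20.95
eef_pos: [578.1, -37.8, 153.3]
tool_rot: [[0.742, -0.67, 0.0], [-0.67, -0.742, 0.002], [-0.001, -0.002, -1.0]]
wrist_force: [0.2, 0.0, 0.3]
width: 60.7
```

```bash
python3 st.py
```

```text
t 20.95 yaw deg -42.06 pos [578.1 -37.8 153.3] F [0.17 0.03 0.26] M [ 0.124 -0.036 -0.007] w 60.7 q6 2.16
```

play_rows:
  rows:
    - [-1,-8,0,0.07]
    - [-3,-22,0,0.16]
    - [-6,-39,0,0.25]
    - [-9,-57,0,0.34]
    - [-12,-75,0,0.43]
    - [-15,-92,0,0.52]
    - [-17,-104,-4,0.576]
    - [-17.5,-109,-8,0.576]
  jaw: 0

```text
time: 21.75
eef_pos: [560.3, -147.7, 145.0]
tool_rot: [[0.987, -0.158, -0.001], [-0.158, -0.987, 0.002], [-0.001, -0.002, -1.0]]
wrist_force: [-0.0, 0.2, 0.3]
width: 2.3
```

```bash
python3 - <<'E'
from plant import bot,get_image
import cv2,numpy as np
for n in("side",):
    p,d=get_image(n); cv2.imwrite(f"pics/{n}2.png",cv2.resize(p[130:300,200:400],None,fx=3.5,fy=3.5)[:,:,::-1])
E
python3 st.py
```

```text
t 21.8 yaw deg -9.19 pos [ 560.1 -147.7  144.3] F [-0.69 -1.08 -0.65] M [ 0.001  0.014 -0.008] w 0.8 q6 1.39
```

View pics/side2.png

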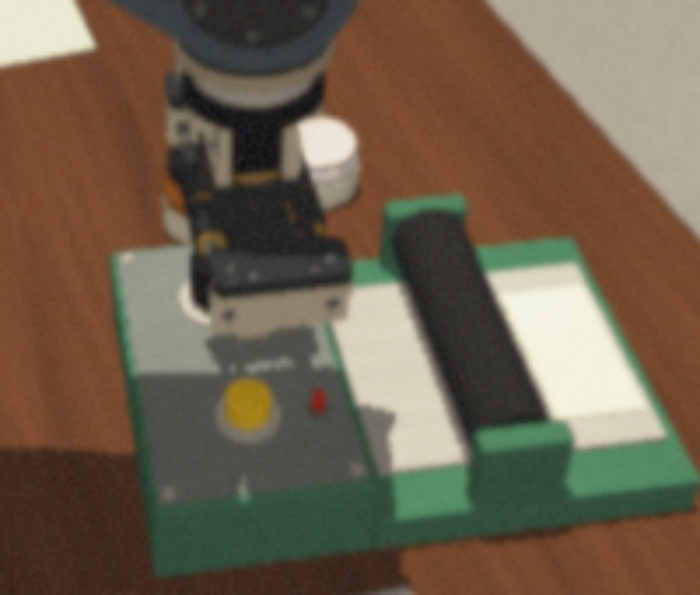

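```bash
python3 - <<'E'
from plant import get_image
from h import *
p,d=get_image('side');np.save('side3.npy',d);cv2.imwrite('pics/side3.png',cv2.resize(p[170:260,240:320],None,fx=6.5,fy=6.5,interpolation=cv2.INTER_CUBIC)[:,:,::-1])
pts=np.array([dep('side',u,v,d[v,u]) for v in range(160,260) for u in range(235,320) if d[v,u]>0])
for lo in range(120,240,10):
    q=pts[(pts[:,2]>=lo)&(pts[:,2]<lo+10)]
    if len(q):print(lo,len(q),q[:,0].min().round(),q[:,0].max().round(),q[:,1].min().round(),q[:,1].max().round())
E
```

```text
140 1 548.0 548.0 -155.0 -155.0
150 13 548.0 565.0 -163.0 -160.0
220 40 511.0 579.0 -237.0 -64.0
230 193 510.0 589.0 -238.0 -63.0
```

View pics/side3.png

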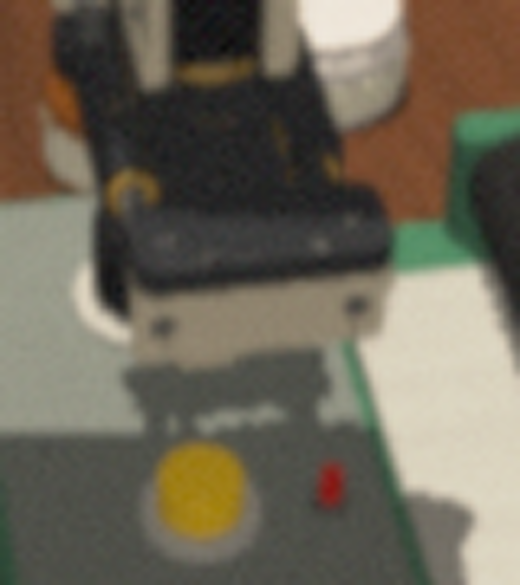

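The big block is the gripper's body at z ≥ 220. The closed fingertips are at z ≈ 145, over the button at (560,−147), and the red rod is clear. Descending to just above the button.

play_rows:
  rows:
    - [0,0.4,-8,0]
    - [0,0.4,-18,0]
    - [0,0.4,-28,0]
    - [0,0.4,-37,0]
    - [0,0.4,-45,0]
    - [0,0.4,-51,0]
    - [0,0.4,-54,0]
    - [0,0.4,-54,0]

```text
time: 22.65
eef_pos: [560.0, -146.6, 90.2]
tool_rot: [[0.987, -0.16, -0.003], [-0.16, -0.987, 0.003], [-0.003, -0.002, -1.0]]
wrist_force: [-0.3, 0.1, -0.8]
width: 0.6
```

```bash
python3 st.py
```

```text
t 22.65 yaw deg -9.21 pos [ 560.  -146.6   90.2] F [-0.28  0.1  -0.77] M [0.048 0.058 0.039] w 0.6 q6 1.39
```

play_rows:
  rows:
    - [0,0,-1,0]
    - [0,0,-2,0]
    - [0,0,-3,0]
    - [0,0,-4,0]
    - [0,0,-5,0]
    - [0,0,-5.5,0]
    - [0,0,-5.5,0]
    - [0,0,-5.5,0]

```text
time: 23.45
eef_pos: [560.1, -146.6, 84.7]
tool_rot: [[0.987, -0.16, -0.002], [-0.16, -0.987, 0.002], [-0.003, -0.002, -1.0]]
wrist_force: [0.7, -0.6, 1.4]
width: 0.0
```

```bash
python3 st.py
```

```text
t 23.45 yaw deg -9.21 pos [ 560.1 -146.6   84.7] F [ 0.7  -0.56  1.42] M [-0.02  -0.115  0.002] w 0.0 q6 1.39
```

play_rows:
  rows:
    - [0,0,-0.4,0]
    - [0,0,-0.8,0]
    - [0,0,-1.2,0]
    - [0,0,-1.6,0]
    - [0,0,-1.9,0]
    - [0,0,-2.2,0]
    - [0,0,-2.2,0]
    - [0,0,-2.2,0]

```text
time: 24.25
eef_pos: [560.2, -146.6, 82.5]
tool_rot: [[0.987, -0.16, -0.002], [-0.16, -0.987, 0.002], [-0.003, -0.002, -1.0]]
wrist_force: [0.6, -0.9, 1.4]
width: 0.7
```

```bash
cat > rod.py <<'E'
import sys
from plant import get_image
from h import *
t=sys.argv[1]
for n in('side','top'):
    p,d=get_image(n);np.save(n+t+'p.npy',p);np.save(n+t+'.npy',d)
    b=blobs(p,lambda h,s,v:((h<8)|(h>172))&(s>120)&(v>50),{'side':(280,225,310,260),'top':(322,170,345,190)}[n],3)
    for x in b:
        print(n,x,dep(n,*x[1],d[int(round(x[1][1])),int(round(x[1][0]))]).round(1))
    a=(270,220) if n=='side' else (300,160)
    cv2.imwrite(f'pics/{n}{t}.png',cv2.resize(p[a[1]-30:a[1]+60,a[0]-40:a[0]+60],None,fx=6,fy=6,interpolation=cv2.INTER_CUBIC)[:,:,::-1])
E
python3 st.py; python3 rod.py 4
```

```text
t 24.25 yaw deg -9.21 pos [ 560.2 -146.6   82.5] F [ 0.62 -0.92  1.42] M [-0.003 -0.083 -0.019] w 0.7 q6 1.39
side ([290, 246, 3, 2, 5], [290.8, 246.4]) [ 602.7 -158.5   69.8]
```

View pics/side4.png

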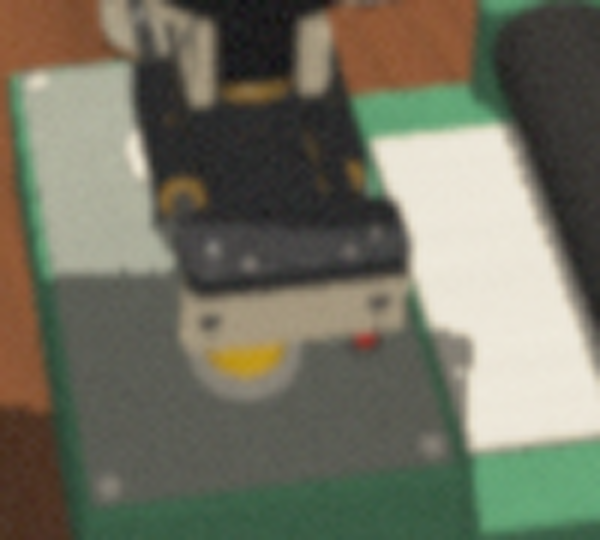

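The body hides the rod's tip. The force has not risen past 2.5 mm of travel, which fits a free pin. Pressing on.

play_rows:
  rows:
    - [0,0,-0.5,0]
    - [0,0,-1,0]
    - [0,0,-1.5,0]
    - [0,0,-2,0]
    - [0,0,-2.5,0]
    - [0,0,-3,0]
    - [0,0,-3.3,0]
    - [0,0,-3.3,0]

```text
time: 25.15
eef_pos: [560.2, -146.6, 79.3]
tool_rot: [[0.987, -0.16, -0.002], [-0.16, -0.987, 0.002], [-0.003, -0.002, -1.0]]
wrist_force: [-0.3, 0.1, 3.5]
width: 0.2
```

```bash
python3 st.py
```

```text
t 25.15 yaw deg -9.2 pos [ 560.2 -146.6   79.3] F [-0.25  0.13  3.46] M [-0.012  0.026 -0.078] w 0.2 q6 1.39
```

play_rows:
  rows:
    - [0,0,-0.2,0]
    - [0,0,-0.4,0]
    - [0,0,-0.5,0]
    - [0,0,-0.6,0]
    - [0,0,-0.7,0]
    - [0,0,-0.8,0]
    - [0,0,-0.8,0]
    - [0,0,-0.8,0]

```text
time: 25.95
eef_pos: [560.3, -146.7, 79.2]
tool_rot: [[0.987, -0.16, -0.002], [-0.16, -0.987, 0.002], [-0.002, -0.002, -1.0]]
wrist_force: [-3.0, 1.1, 10.8]
width: 0.5
```

```bash
python3 st.py
```

```text
t 25.95 yaw deg -9.2 pos [ 560.3 -146.7   79.2] F [-3.01  1.06 10.82] M [ 0.161  0.562 -0.059] w 0.5 q6 1.39
```

It stops at z 79.2 with the force rising to 11 N, which is the hard end. One short extra push, then lift straight off.

play_rows:
  rows:
    - [0,0,-0.5,0]
    - [0,0,-1.0,0]
    - [0,0,-1.3,0]
    - [0,0,-1.3,0]
    - [0,0,-1.3,0]
    - [0,0,-1.3,0]
    - [0,0,-1.3,0]
    - [0,0,-1.3,0]

```text
time: 26.75
eef_pos: [560.4, -146.7, 79.2]
tool_rot: [[0.987, -0.16, -0.002], [-0.16, -0.987, 0.002], [-0.002, -0.002, -1.0]]
wrist_force: [-5.3, 1.5, 16.8]
width: 0.7
```

```bash
python3 st.py
```

```text
t 26.75 yaw deg -9.2 pos [ 560.4 -146.7   79.2] F [-5.27  1.45 16.79] M [ 0.355  1.032 -0.052] w 0.7 q6 1.39
```

play_rows:
  rows:
    - [0,0,1,0]
    - [0,0,4,0]
    - [0,0,12,0]
    - [0,0,25,0]
    - [0,0,40,0]
    - [0,0,58,0]
    - [0,0,75,0]
    - [0,0,90,0]

```text
time: 27.55
eef_pos: [560.7, -146.8, 171.4]
tool_rot: [[0.987, -0.16, -0.0], [-0.16, -0.987, 0.002], [-0.0, -0.002, -1.0]]
wrist_force: [0.3, -1.0, -0.0]
width: 0.6
```

play_rows:
  rows:
    - [-20,-20,5,0]
    - [-50,-45,10,0]
    - [-80,-70,20,0]
    - [-110,-95,25,0]
    - [-140,-120,30,0]
    - [-170,-145,30,0]
    - [-190,-160,30,0]
    - [-200,-170,30,0]

```text
time: 28.35
eef_pos: [359.4, -317.8, 202.6]
tool_rot: [[0.987, -0.161, 0.001], [-0.161, -0.987, 0.001], [0.001, -0.001, -1.0]]
wrist_force: [1.4, 0.2, 0.1]
width: 0.6
```

```bash
python3 st.py; python3 rod.py 5; python3 -c "
from m import *
meas('5')
for n in('side','top'):
    p=np.load(n+'5p.npy');d=np.load(n+'5.npy')
    for x in blobs(p,lambda h,s,v:(h>18)&(h<36)&(s>150)&(v>60),{'side':(225,185,310,275),'top':(255,165,365,235)}[n]):
        print(n,'Y',x,dep(n,*x[1],d[int(round(x[1][1])),int(round(x[1][0]))]).round(1))
    cv2.imwrite(f'pics/{n}full5.png',p[:,:,::-1])
"
```

```text
t 28.35 yaw deg -9.29 pos [ 359.4 -317.8  202.6] F [1.37 0.2  0.13] M [ 0.015 -0.017  0.011] w 0.6 q6 0.91
side ([289, 244, 4, 4, 13], [290.38, 245.38]) [ 601.1 -159.4   74.7]
top ([332, 181, 4, 3, 10], [333.2, 182.0]) [ 605.8 -154.5   71.3]
side knobtop 147 [575.4 -39.2 105.9] circ 576.5 -37.9 20.5 medz 105.8 [575.  -40.5 107. ]
button none
side head 3691 64.7020662725156 ((597.0087890625, -98.44575500488281), (240.91897583007812, 199.7604217529297), 80.85204315185547)
top knobtop 215 [578.4 -39.9 107. ] circ 578.6 -40.0 19.9 medz 106.8 [578.4 -39.9 107. ]
button none
top head 4460 65.69244584851174 ((569.6309204101562, -93.74305725097656), (238.7536163330078, 140.54002380371094), 81.12586975097656)
side Y ([265, 241, 12, 11, 102], [270.43, 246.07]) [ 558.9 -147.5   74.5]
top Y ([326, 195, 12, 11, 104], [331.22, 199.99]) [ 413.2   16.5 1068.2]
```

View pics/side5.png

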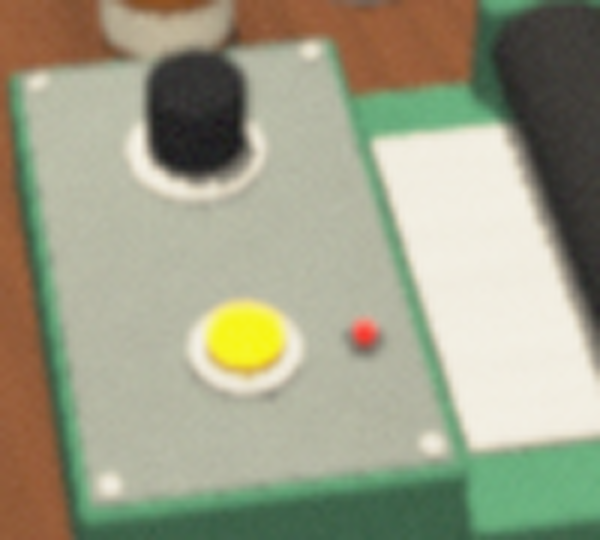

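View pics/sidefull5.png

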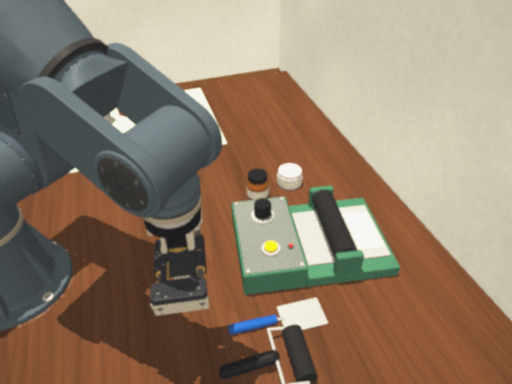

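The button now sits low in its collar at (245,337), and the red rod is a short stub at (365,334), measured at 71–75 mm against 73 expected. The bystanders are where they were. One quick check of the button's height, then hand in.

```bash
python3 - <<'E'
from h import *
for n,a,b in(('side',(265,239,277,248),0),('top',(327,196,336,204),0)):
    for t in '05':
        d=np.load(n+t+'.npy')
        print(n,t,np.median([dep(n,u,v,d[v,u])[2] for v in range(a[1]+2,a[3]-1) for u in range(a[0]+2,a[2]-2) if d[v,u]>0]).round(1))
from plant import ticket
print(ticket.hand_in())
E
```

```text
side 0 85.9
side 5 78.0
top 0 86.6
top 5 78.8
the job is handed in; nothing more can be done
None
```

The knob is at its fourth click, and the yellow lock button is pressed fully home with the red rod sunk alongside it. I handed the job in at about 28 s, with the arm standing clear.

- **Knob:** I turned it anticlockwise to the stop, which was one click away, with torque rising to 0.44 N·m. I then turned it 80° clockwise. To check the count I re-gripped it, went back to the stop (0.33 N·m at the same hand angle) and returned 80°. Grip force was 17–18 N. One torque reading, +0.22 N·m just before the second stop, did not fit the pattern. The rise 3° later did confirm the stop.
- **Button:** I pressed it with closed fingers, and the force stayed low until the hard end at 79.2 mm, where I pushed to 17 N. The cameras show its top fell from 85.9 to 78.0 mm in the side view and from 86.6 to 78.8 mm in the top view. That is a full 8 mm of travel.
- **Tell-tale rod:** its tip is down to about 73 mm (74.7 in the side view, 71.3 in the top view). The gripper hid it while I was pressing, so I only saw it sunk after lifting off.
- **Bystanders:** the jar, tin, putty knife and brayer look unmoved in the final side picture; I did not measure them.

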